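# Set up the draining board over its catch jug

### The job

Set up the draining station: pick up the orange jug and stand it upright in the middle of the round green mat, letting go of it. Then slide the white board straight outward over the riser's yellow edge until the red line across it is right above that edge and its drain hole is over the jug; it would now tip, so finish while still holding it level on the riser, never letting it tip. Leave the other things on the bench where they are.

Things in the scene. Friction and masses are not known exactly. Their poses are not given: they have to be found in the camera images.
- riser: fixed bench riser: grey painted top 160 mm wide (its x) and 320 mm long (its y), 8 mm thick, top surface 130 mm above the bench, on grey side panels. Its +y is the outward direction (roughly robot's left). Origin on the bench plane, straight under the middle of the outer edge; the top runs from there 320 mm towards -y. A yellow strip, 10 mm wide, runs along the outer edge. The green mat (110 mm across, 3 mm thick) belongs to it, its centre 180 mm beyond the edge.
- riser_edge (a point): middle of the riser's outer edge, on its top surface (130 mm up); axes as the riser
- mat_center (a point): centre of the green mat, on its upper face (3 mm above the bench); axes as the riser
- board: loose white plastic draining board, 120 mm (its x) by 300 mm (its y) by 10 mm thick, about 0.5 kg, with 6 mm high ribs along its long sides and outer end, lying flat on the riser with its outer (+y) end already sticking out a little. Origin at the centre of its underside. Its balance point is about 10 mm from the origin towards the tail (-y), so with the red line at the edge it tips outward unless its tail is held or pressed down.
- board_line (a point): middle of the 6 mm wide red line across the board, on its top face: 55 mm from the board's origin towards -y
- board_hole (a point): centre of the 18 mm drain hole near the outer end, on the top face: 125 mm from the board's origin towards +y
- board_grip (a point): gripping point inside the blue upright grip on the board's tail: 120 mm from the board's origin towards -y, 31 mm above the board's top face. The grip is a block 14 mm wide (board's x), 50 mm long (y), its top 45 mm above the board's top face.
- jug: loose empty orange jug, 84 mm across at the rim, 74 mm at the foot, 85 mm tall, about 0.18 kg, too wide to grip round the body. Origin at the centre of its underside. Handle on its +y side, spout on -y; standing at the start with the handle pointing roughly away from the riser.
- jug_handle (a point): middle of the upright bar of the jug's handle where to pinch it: 70 mm from the jug's axis along +y, 52 mm above its underside. The bar is 12 mm wide (jug's x) by 10 mm (y), spans heights 15 to 77 mm, and stands 24 mm clear of the wall.
- jug_mouth (a point): centre of the jug's mouth, 85 mm above its underside; the opening is 78 mm across
- bottle: clear glass bottle with blue cap, about 68 mm across, 150 mm tall; bystander, leave alone; origin under its centre
- tipbox: blue pipette-tip box with clear lid, 87 x 122 x 80 mm; bystander, leave alone; origin under its centre
- beaker: small open glass beaker, 52 mm across, 60 mm tall; bystander, leave alone; origin under its centre
- tuberack: red tube rack with small clear and yellow tubes, 70 x 160 x 52 mm; bystander, leave alone; origin under its centre
- jar: small amber jar with white cap, 56 mm across, 75 mm tall; bystander, leave alone; origin under its centre
Mind the look-alikes: they are no part of the job. Several things have the shape of the jug; the one meant has the colours described above.

How it is judged:
By the outcome, as a careful person would: the job done as asked, in the order asked, and still so for the second after the job is handed in, while the arm keeps its last pose, push and grip.
It also fails if it takes over 59 s, if anything falls off the work surface, if the arm or the gripper's body presses on something with over 40 N, if the wrist force passes 120 N, or if a joint passes its speed limit or range.

### The arm

A 6-joint arm with a two-finger parallel gripper is mounted at the origin on the work surface. World frame = base frame: x ahead of the robot, y to its left, z up, the work surface at z = 0. Lengths are in m, angles in degrees, forces in N, time in s.
With the tool pointing down it reaches from about 0.325 to 0.775 m from the base axis. Payload 5.5 kg.
Tool frame: the origin (TCP) lies on the centre line of the jaws, within the pads' length; the fingertips stand 19 mm ahead of it and the grasp point (between the pads) is the TCP (manip.tip_extent is the distance from the TCP to the fingertips, in m); z points along the fingers, x is the direction in which the jaws open and shut, and the axes are right-handed (so a half turn about z gives the same grasp; the last joint's range is limited). The gripper opens to 85 mm and grips with 20 to 120 N. Pads are 22 mm wide; open, the fingers measure 114 mm over their backs; the gripper's body (76 mm by 85 mm) begins 54 mm behind the grasp point. The pads swing forward as they close: fully open they stand 13 mm farther back than shut.
Start: joints at [-78.879, 5.22, 70.514, -0, 104.267, -3.249], TCP at [0.149, -0.581, 0.25] pointing down, gripper open.
Joint ranges: [-164.24, 164.24], [-49.07, 125.15], [9.68, 141.18], [-86.29, 266.29], [3.28, 154.24], [-151.56, 151.56]. Speed limits (degrees/s): [147.25, 147.25, 172.46, 180, 180, 180].

### API

Orientations are given as [roll, pitch, yaw] about the fixed x, y, z axes, in that order (R = Rz(yaw) Ry(pitch) Rx(roll)).
In Python, from rig import manip gives the robot as it stands.
- The arm moves only by the shell command python3 -m crank 'ROWS' [FORCE]. ROWS is JSON, a list of rows, each a list of 5 numbers: the closure, from 0 (fully open) to 1 (shut), then the shift along the tool's x, y, z as a fraction of full scale, then the turn about the tool's z as a fraction of full scale. In form: [[jaw, dx, dy, dz, turn], ...]. A call has 1 to 8 rows; each row is the pose to reach, as a shift and turn from the pose commanded when the call began, along the tool's axes at that moment, turning the shorter way round; what a row does not reach only later rows make up. Full scale, the value 1, is 0.3 m for a shift and 180 degrees for a turn. A row lasts 1/10 s, in which the tool goes at most 50 mm and 8.59 degrees, less where a joint would pass 70% of its speed; a pose out of reach is approached as far as the arm can. A call with a number of a shift or a turn outside -1 to 1 is refused whole. A call with a gripper value outside its range is refused whole. The fingers move at their own pace and stop on an object; FORCE is the grip in N (left out, the last holds). Time passes only in rows, so rows that repeat a pose let the fingers close. It gives the time, the measured TCP pose, the force and the opening at its end, in the units of the state.
- manip.get_obs(): the state, without advancing time (a new reading comes with each control period).
- manip.grab_frame(name): name is "scene" or "top" or "wrist"; returns a dict with "img" (420x560x3 uint8, red, green, blue), "fovy" (degrees; the focal length in pixels is half the picture's height over the tangent of half this angle, whatever the lens; pixels are square), "cx", "cy" (the principal point, pixels), "rvec" (rotation vector, rad) and "tvec" (3), from world to camera coordinates, as OpenCV has them; the wrist camera has in their place "hand_eye" (4x4, takes a point from camera to tool coordinates, whose origin is the TCP and whose axes are the tool frame's). Camera axes: x right, y down, z forward; pixel columns grow to the right and rows downward; lengths in m; the calibration is good to about 2 mm. A picture is of the moment at which its call begins: read the wrist's pose just before it. There is no depth.
- manip.finish_job(): hands the job in, once; it reports no verdict.
Trained networks look in a picture, given as the dict that the camera call returned (one of the last four; its "shot" number tells which), for a name from the list of things; names that differ only in an ending like _2 or _b are one class to them, and where a whole thing is asked for, a point or a joint stands for the part that bears it (a point fixed in the world has none). Each returns a list of dicts, best first, with "conf" (0 to 1); they miss things now and then, are a little off and sometimes report something else, mostly with a low value. They report only what shows in the picture. A call takes as long as a camera call. They do not tell look-alikes from the thing itself.
- manip.recognise(query, picture): "point" ([x, y, z] in m, in world coordinates, good to about 4 mm: the middle of the surface that is visible of it).
- manip.masks_of(query, picture): "pixels" (420x560 bool, what is visible of it).
The state is a dict: "clock": time; "q": joint angles; "joint_vel": joint speeds; "effort": joint torques, N m; "tool_pos": TCP position; "eef_rot": TCP orientation; "ft_force": force on the tool from outside, world axes, zero at the start; "torque": the same for the moment, N m; "width": opening from 0.0 (shut) to 1.0 (fully open).
Only numpy, scipy, OpenCV 4.12 (cv2) and the standard library are available. Lean on these libraries where they do the work, as an engineer would, in place of code of your own. Each camera call takes 0.05 s, during which the arm holds its last target.

## Working session

There is one attempt and no reset: what is moved stays moved. The work goes in short steps, Python scripts to look and compute and a shell command to move; the robot and the scene stay as the last step left them, time stands still between calls to the robot, and variables do not carry over. Pictures are saved under pics/ and viewed, and the job is handed in when it is done.

```bash
ls; mkdir -p pics
cat > h.py <<'E'
import numpy as np,cv2
from rig import manip
def cam(f):
    h=f["img"].shape[0]; fl=h/2/np.tan(np.radians(f["fovy"])/2)
    K=np.array([[fl,0,f["cx"]],[0,fl,f["cy"]],[0,0,1.]])
    return K
def save(f,n): cv2.imwrite("pics/"+n,f["img"][:,:,::-1])
def ext(f,obs=None):
    if "rvec" in f: return cv2.Rodrigues(np.array(f["rvec"],float))[0],np.array(f["tvec"],float)
    T=np.eye(4);T[:3,:3]=rpy(obs["eef_rot"]);T[:3,3]=obs["tool_pos"]
    C=np.linalg.inv(T@np.array(f["hand_eye"])); return C[:3,:3],C[:3,3]
def rpy(r):
    from scipy.spatial.transform import Rotation as R
    return R.from_euler('xyz',r,degrees=True).as_matrix()
def atz(f,uv,z,obs=None):
    R,t=ext(f,obs);K=cam(f)
    d=R.T@np.linalg.inv(K)@np.array([uv[0],uv[1],1.]);c=-R.T@t
    return c+d*(z-c[2])/d[2]
def proj(f,p,obs=None):
    R,t=ext(f,obs);q=cam(f)@(R@np.array(p,float)+t);return q[:2]/q[2]
E
python3 - <<'E'
from h import *
o=manip.get_obs();print(o)
for n in ["scene","top","wrist"]:
    f=manip.grab_frame(n);save(f,n+"0.png");print(n,{k:v for k,v in f.items() if k!="img"})
    if n!="wrist":
        for q in ["riser","board","jug","jug_handle","board_grip","bottle","tipbox","beaker","tuberack","jar"]:
            for r in manip.recognise(q,f)[:6]:
                p=np.array(r["point"]);print(q,round(r["conf"],2),p.round(3),proj(f,p).round())
E
```

```text
pics
{'clock': 0.0, 'q': array([-7.88799257e+01,  5.26459313e+00,  7.05845283e+01,  3.09123338e-03,
        1.04266565e+02, -3.24938901e+00]), 'joint_vel': array([ 0.11254394,  0.12326166,  0.01400095,  0.02012184,  0.05013563,
       -0.04562617]), 'effort': array([-5.05218122e-04, -4.58731520e+01, -4.18024707e+01,  8.57905405e-06,
        1.15293881e-02,  2.17328380e-05]), 'tool_pos': array([ 0.14886245, -0.58097799,  0.24910921]), 'eef_rot': array([-1.79990450e+02,  1.15330173e-01, -7.56297683e+01]), 'ft_force': array([ 0.22065209,  0.54905859, -0.45470718]), 'torque': array([ 0.00674592, -0.08178597, -0.040202  ]), 'width': 0.9975719859956039}
scene {'fovy': 50.02485692866012, 'cx': 287.15277785038865, 'cy': 207.94273096310943, 'rvec': array([ 0.87669161,  2.65685601, -0.90890017]), 'tvec': array([ 0.40963433, -0.19758724,  1.58743141]), 'shot': 1}
riser 0.55 [ 0.507 -0.08   0.045] [272. 196.]
board 0.84 [ 0.504 -0.136  0.142] [261. 164.]
board 0.6 [0.509 0.33  0.053] [361. 290.]
jug 0.96 [0.51  0.333 0.053] [361. 291.]
jug 0.61 [0.321 0.1   0.055] [356. 203.]
jug 0.59 [0.363 0.5
[... 1585 characters left out ...]
.255 0.019] [203. 277.]
bottle 0.35 [ 0.501 -0.155  0.137] [330. 223.]
tipbox 0.59 [ 0.732 -0.098  0.078] [307. 155.]
beaker 0.5 [0.344 0.254 0.02 ] [203. 277.]
tuberack 0.62 [0.738 0.303 0.028] [187. 159.]
jar 0.81 [ 0.481 -0.488  0.072] [431. 228.]
wrist {'fovy': 59.45871633766988, 'cx': 279.7407162693443, 'cy': 208.03594028681863, 'hand_eye': array([[ 9.99999577e-01, -6.58974050e-04, -6.42240269e-04,
         4.78810412e-05],
       [ 8.03818473e-04,  9.65303250e-01,  2.61130216e-01,
        -6.64692796e-02],
       [ 4.47878583e-04, -2.61130622e-01,  9.65303371e-01,
        -1.24986961e-01],
       [ 0.00000000e+00,  0.00000000e+00,  0.00000000e+00,
         1.00000000e+00]]), 'shot': 3}
```

View pics/scene0.png

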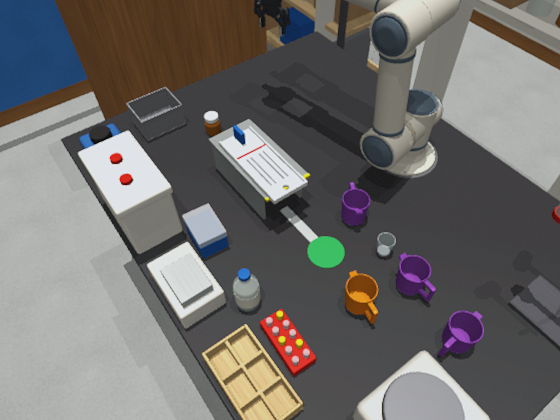

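View pics/top0.png

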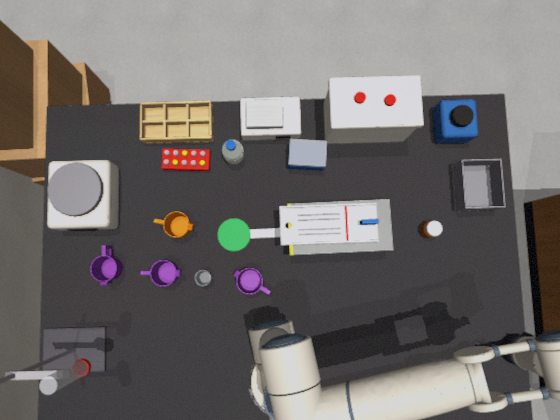

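Candidates for the jug: orange at scene (361,291) / top (177,225). Purple look-alikes are at scene (355,207), (414,275) and (463,333). I choose the orange one and check it in close crops.

Run:
```python
import cv2,numpy as np
s=cv2.imread("pics/scene0.png");t=cv2.imread("pics/top0.png")
cv2.imwrite("pics/c1.png",cv2.resize(t[185:265,140:400],None,fx=3,fy=3,interpolation=cv2.INTER_CUBIC))
a=cv2.resize(s[225:335,300:400],None,fx=4,fy=4,interpolation=cv2.INTER_CUBIC)
b=cv2.resize(s[115:225,200:320],None,fx=3.3,fy=4,interpolation=cv2.INTER_CUBIC)
cv2.imwrite("pics/c2.png",np.hstack([a,b])[:, :800])
```

```text
(no output)
```

View pics/c1.png

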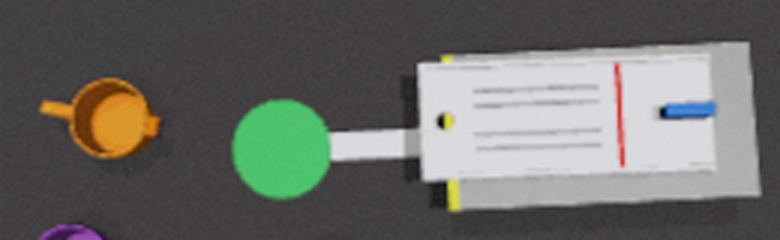

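View pics/c2.png

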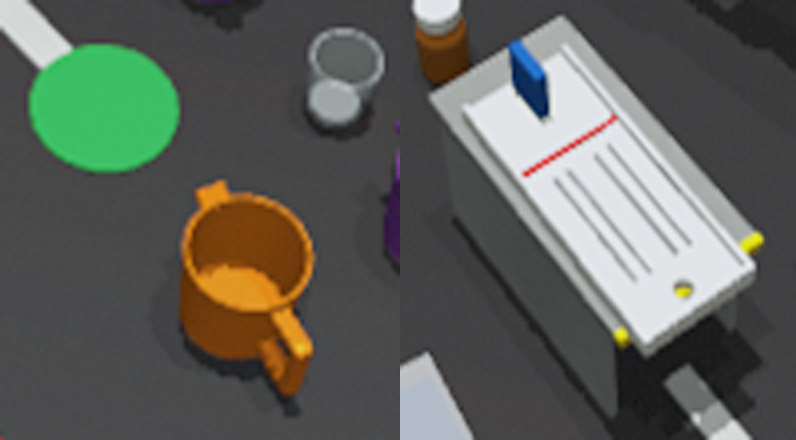

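```bash
cat > m.py <<'E'
from h import *
f=[];
for n in ["scene","top"]: f.append(manip.grab_frame(n))
hs=[cv2.cvtColor(x["img"],cv2.COLOR_RGB2HSV) for x in f]
def seg(h,lo,hi): return cv2.inRange(h,np.array(lo),np.array(hi))
for i in (0,1):
    m=seg(hs[i],(55,120,100),(80,255,255));n,l,st,c=cv2.connectedComponentsWithStats(m);k=1+np.argmax(st[1:,4])
    cn=max(cv2.findContours(m,0,1)[0],key=cv2.contourArea).reshape(-1,2)
    w=np.array([atz(f[i],p,.003) for p in cn]);(ct,r)=cv2.minEnclosingCircle((w[:,:2]*1000).astype(np.float32))
    print("mat",i,atz(f[i],c[k],.003).round(4),ct,r)
    m=seg(hs[i],(25,180,120),(35,255,255));n,l,st,c=cv2.connectedComponentsWithStats(m)
    for k in range(1,n):
        if st[k,4]>4:print("yellow",i,st[k],c[k].round(1),atz(f[i],c[k],.13).round(4))
    m=seg(hs[i],(0,180,100),(5,255,255));n,l,st,c=cv2.connectedComponentsWithStats(m)
    for k in range(1,n):
        if st[k,4]>8 :print("red",i,st[k],c[k].round(1),atz(f[i],c[k],.14).round(4))
    m=seg(hs[i],(7,150,60),(20,255,255));n,l,st,c=cv2.connectedComponentsWithStats(m)
    for k in range(1,n):
        if st[k,4]>60:print("orange",i,st[k],c[k].round(1))
    m=seg(hs[i],(102,150,60),(118,255,255));n,l,st,c=cv2.connectedComponentsWithStats(m)
    for k in range(1,n):
        if st[k,4]>20:print("blue",i,st[k],c[k].round(1),atz(f[i],c[k],.165).round(4))
E
python3 m.py
python3 - <<'E'
from h import *
f=manip.grab_frame("top")
# crop coords ->pix: u=140+x/3, v=185+y/3
P=lambda x,y:(140+(x+.5)/3-.5,185+(y+.5)/3-.5)
for n,x,y,z in [("r_out_top",447,57,.13),("r_in_top",750,43,.13),("r_out_bot",455,210,.13),("r_in_bot",760,195,.13),
 ("b1",418,62,.146),("b2",712,53,.146),("b3",424,181,.146),("b4",716,171,.146),("l1",617,64,.14),("l2",623,166,.14),("hole",446,120,.135),("jugrim",108,119,.085),("hand",45,108,.077)]:
    print(n,atz(f,P(x,y),z).round(4))
f=manip.grab_frame("scene")
P=lambda x,y:(200+(x-400+.5)/3.3-.5,115+(y+.5)/4-.5)
for n,x,y,z in [("hole",683,289,.135),("l1",524,175,.14),("l2",617,117,.14),("r_back",430,97,.13),("r_back2",563,16,.13)]:
    print(n,atz(f,P(x,y),z).round(4))
P=lambda x,y:(300+(x+.5)/4-.5,225+(y+.5)/4-.5)
for n,x,y,z in [("jugrim",247,258,.085),("hand",300,348,.077),("hand_rim",285,318,.077)]:
    print(n,atz(f,P(x,y),z).round(4))
E
```

```text
mat 0 [0.4849 0.1581 0.003 ] (484.0924987792969, 156.3293914794922) 56.06700134277344
yellow 0 [304 173   6   5  18] [306.4 175.3] [ 0.4171 -0.0271  0.13  ]
yellow 0 [284 187   4   2   7] [285.3 187.4] [ 0.496  -0.0266  0.13  ]
yellow 0 [265 198   4   3   8] [266.5 199. ] [ 0.5651 -0.0237  0.13  ]
yellow 0 [277 311   6   9  43] [279.5 314.5] [0.7428 0.2856 0.13  ]
yellow 0 [279 336   6   9  42] [281.6 339.9] [0.7754 0.3392 0.13  ]
yellow 0 [296 339   7   9  44] [298.9 342.7] [0.7474 0.3682 0.13  ]
red 0 [110 154  12   8  73] [115.3 157.6] [ 0.8485 -0.4273  0.14  ]
red 0 [120 174  12  11  90] [125.2 178.5] [ 0.8596 -0.3293  0.14  ]
red 0 [554 207   6  16  26] [556.5 215.6] [-0.0386  0.5079  0.14  ]
red 0 [ 260  309   56   67 1061] [287.8 343.5] [0.7713 0.3575 0.14  ]
orange 0 [    0     0   266   127 16758] [151.  47.]
orange 0 [ 470   10   90   59 1141] [516.6  39. ]
orange 0 [205 120  16  16 162] [212.7 128. ]
orange 0 [ 345  270   34   54 1260] [361.2 295. ]
blue 0 [   0    0   87  111 6968] [34.  51.5] [ 0.8736 -1.0998  0.165 ]
blue 0 [280   7  34  37 682] [296.8  26.3] [-0.0191 -
[... 1432 characters left out ...]
4  66] [368.7 221.5] [ 0.4992 -0.2703  0.165 ]
r_out_top [ 0.5648 -0.0303  0.13  ]
r_in_top [ 0.5711 -0.3464  0.13  ]
r_out_bot [ 0.406  -0.0336  0.13  ]
r_in_bot [ 0.413 -0.348  0.13 ]
b1 [5.583e-01 4.000e-04 1.460e-01]
b2 [ 0.5596 -0.3027  0.146 ]
b3 [ 0.4359 -0.0023  0.146 ]
b4 [ 0.4382 -0.3004  0.146 ]
l1 [ 0.5515 -0.2053  0.14  ]
l2 [ 0.4461 -0.2068  0.14  ]
hole [ 0.4986 -0.027   0.135 ]
jugrim [0.5134 0.3318 0.085 ]
hand [0.5278 0.401  0.077 ]
hole [ 0.497  -0.0247  0.135 ]
l1 [ 0.55   -0.2013  0.14  ]
l2 [ 0.4449 -0.2016  0.14  ]
r_back [ 0.5723 -0.3376  0.13  ]
r_back2 [ 0.4148 -0.3413  0.13  ]
jugrim [0.5198 0.338  0.085 ]
hand [0.5319 0.4022 0.077 ]
hand_rim [0.5254 0.3815 0.077 ]
```

```bash
cat >> h.py <<'E'
def go(tx,ty,tz,yaw=None):
    o=manip.get_obs();R=rpy(o["eef_rot"]);d=R.T@(np.array([tx,ty,tz])-o["tool_pos"])
    s="d(tool) frac %s dist %.3f"%((d/.3).round(4),np.linalg.norm(d))
    if yaw is not None:
        w=(yaw-o["eef_rot"][2]+180)%360-180; s+=" turn %.4f (%.1f deg)"%(-w/180,w)
    print(s)
E
python3 -m crank '[[0,-0.62,-0.68,-0.43,-0.2],[0,-0.62,-0.68,-0.43,-0.2],[0,-0.62,-0.68,-0.43,-0.2],[0,-0.62,-0.68,-0.43,-0.2],[0,-0.62,-0.68,-0.43,-0.2],[0,-0.62,-0.68,-0.43,-0.2],[0,-0.62,-0.68,-0.43,-0.2]]' 40
python3 -c "
from h import *
go(.46,-.10,.38,-11.4)"
```

```text
clock: 2.05
tool_pos: [0.3025, -0.3471, 0.3839]
eef_rot: [180.0, -0.4, -39.3]
ft_force: [-0.7, 0.4, 1.0]
width: 0.998
d(tool) frac [-0.1158 -0.97    0.0116] dist 0.293 turn -0.1551 (27.9 deg)
```

```bash
python3 -m crank '[[0,-0.12,-0.97,0.01,-0.155],[0,-0.12,-0.97,0.01,-0.155],[0,-0.12,-0.97,0.01,-0.155],[0,-0.12,-0.97,0.01,-0.155],[0,-0.12,-0.97,0.01,-0.155],[0,-0.12,-0.97,0.01,-0.155],[0,-0.12,-0.97,0.01,-0.155],[0,-0.12,-0.97,0.01,-0.155]]'
python3 -c "
from h import *
o=manip.get_obs();f=manip.grab_frame('wrist');save(f,'w1.png')
import pickle;pickle.dump((o,f),open('w1.pkl','wb'));print(o['tool_pos'],o['eef_rot'],np.abs(o['joint_vel']).max())
go(.53,.32,.30,-11.4)"
```

```text
clock: 2.85
tool_pos: [0.4586, -0.103, 0.3755]
eef_rot: [180.0, 0.1, -11.6]
ft_force: [0.4, -0.5, 0.5]
width: 1.004
[ 0.45857208 -0.1030186   0.37553824] [ 1.79975635e+02  7.91053946e-02 -1.16198373e+01] 2.6273759478853456
d(tool) frac [-0.0526 -1.432   0.2522] dist 0.436 turn -0.0018 (0.3 deg)
```

View pics/w1.png

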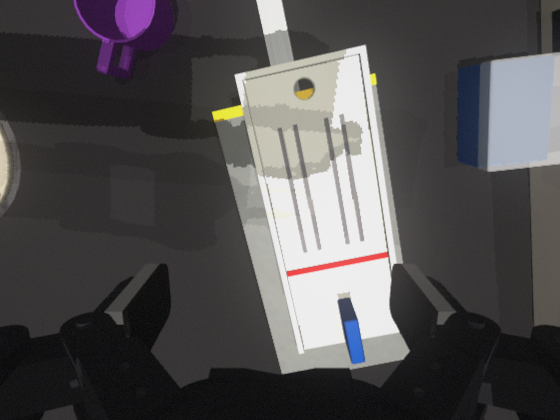

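The wrist view shows the board from the drain hole at (304,89) to the red line from (288,273) to (388,254). The blue grip's top is at about (352,340), and the yellow strip shows at (228,112) and (374,79).

Run:
```python
from h import *
import pickle
o,f=pickle.load(open('w1.pkl','rb'))
im=f["img"];b=im[:,:,::-1]
a=cv2.resize(b[60:130,205:395],None,fx=4,fy=4,interpolation=cv2.INTER_CUBIC);c=cv2.resize(b[240:380,270:420],None,fx=4,fy=4,interpolation=cv2.INTER_CUBIC)
cv2.imwrite("pics/w1a.png",a);cv2.imwrite("pics/w1b.png",c)
h=cv2.cvtColor(im,cv2.COLOR_RGB2HSV)
m=cv2.inRange(h,np.array((0,150,80)),np.array((6,255,255)));ys,xs=np.nonzero(m);k=(xs>280)&(xs<395)&(ys>245)&(ys<280);
ys,xs=ys[k],xs[k]
w=np.array([atz(f,p,.14,o) for p in zip(xs,ys)])[:,:2]
v=cv2.fitLine((w*1000).astype(np.float32),2,0,.01,.01).ravel();print("line centroid",w.mean(0).round(4),w.min(0).round(4),w.max(0).round(4),"dir deg",np.degrees(np.arctan2(v[1],v[0])))
m=cv2.inRange(h,np.array((24,170,80)),np.array((36,255,255)));n,l,st,ct=cv2.connectedComponentsWithStats(m)
for k in range(1,n):
    if st[k,4]>10: print(st[k],atz(f,ct[k],.13,o).round(4))
print("hole",atz(f,(304,89),.137,o).round(4))
```

```text
line centroid [ 0.499  -0.2057] [ 0.445  -0.2084] [ 0.5525 -0.2031] dir deg 0.29613099
[371  74   5  10  36] [ 0.5646 -0.0293  0.13  ]
[212 105  31  17 293] [ 0.4208 -0.0316  0.13  ]
hole [ 0.4979 -0.0253  0.137 ]
```

View pics/w1a.png

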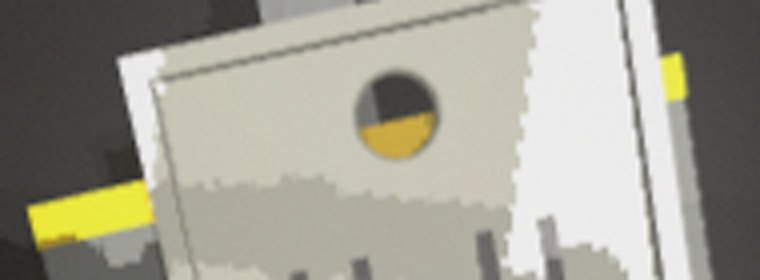

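View pics/w1b.png

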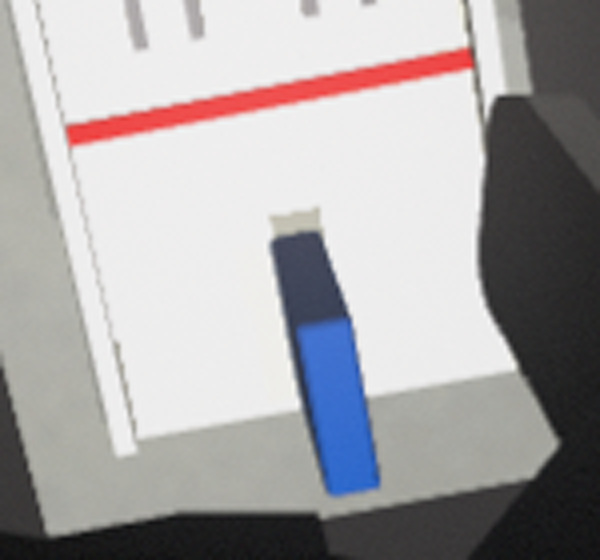

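```bash
python3 -m crank '[[0,-0.03,-0.8,0.02,0],[0,-0.03,-0.8,0.02,0],[0,-0.03,-0.8,0.02,0],[0,-0.03,-0.8,0.02,0],[0,-0.03,-0.8,0.02,0]]'
python3 -m crank '[[0,-0.02,-0.67,0.1,0],[0,-0.02,-0.67,0.1,0],[0,-0.02,-0.67,0.1,0],[0,-0.02,-0.67,0.1,0],[0,-0.02,-0.67,0.1,0],[0,-0.02,-0.67,0.1,0]]'
python3 -c "
from h import *
o=manip.get_obs();f=manip.grab_frame('wrist');save(f,'w2.png')
import pickle;pickle.dump((o,f),open('w2.pkl','wb'));print(o['tool_pos'],o['eef_rot'],np.abs(o['joint_vel']).max())
for q in ['jug','jug_handle']:
  for r in manip.recognise(q,f)[:4]:
    p=np.array(r['point']);print(q,round(r['conf'],2),p.round(3),proj(f,p,o).round())
"
```

```text
clock: 3.4
tool_pos: [0.4985, 0.1339, 0.3703]
eef_rot: [-180.0, -0.0, -11.9]
ft_force: [0.3, -0.2, 0.3]
width: 0.999
clock: 4.0
tool_pos: [0.534, 0.3308, 0.3386]
eef_rot: [179.9, 0.1, -11.8]
ft_force: [-0.9, 0.0, 0.5]
width: 1.003
[0.53403565 0.33082452 0.3386315 ] [ 1.79869701e+02  1.04458087e-01 -1.17660493e+01] 3.1675431314725353
jug 0.79 [0.514 0.323 0.03 ] [265. 176.]
jug 0.79 [0.351 0.378 0.052] [111. 162.]
jug 0.63 [0.392 0.526 0.047] [106.  11.]
jug 0.6 [0.359 0.126 0.044] [182. 347.]
jug_handle 0.91 [0.35  0.376 0.051] [112. 163.]
jug_handle 0.82 [0.388 0.528 0.052] [99.  9.]
jug_handle 0.71 [0.512 0.325 0.03 ] [263. 175.]
```

View pics/w2.png

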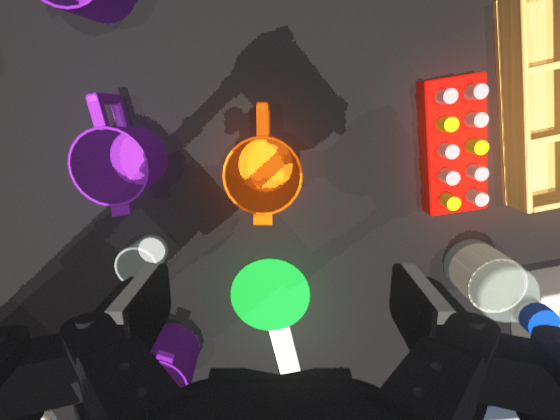

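The wrist view shows the orange jug's rim centred at (262,175), its handle end at (263,105) and its spout at (262,220). The mat centre is at (270,294).

Run:
```python
from h import *
import pickle
o,f=pickle.load(open('w2.pkl','rb'))
im=f["img"];b=im[:,:,::-1]
cv2.imwrite("pics/w2a.png",cv2.resize(b[90:235,200:325],None,fx=4,fy=4,interpolation=cv2.INTER_CUBIC))
h=cv2.cvtColor(im,cv2.COLOR_RGB2HSV)
m=cv2.inRange(h,np.array((55,120,60)),np.array((80,255,255)))
cn=max(cv2.findContours(m,0,1)[0],key=cv2.contourArea).reshape(-1,2)
w=np.array([atz(f,p,.003,o) for p in cn]);print("mat",[x for x in cv2.minEnclosingCircle((w[:,:2]*1000).astype(np.float32))],cv2.fitEllipse((w[:,:2]*1000).astype(np.float32)))
for n,p,z in [("rim",(262,175),.085),("htop_end",(263,102),.077),("spout",(262.5,224),.085)]: print(n,atz(f,p,z,o).round(4))
o1,f1=pickle.load(open('w1.pkl','rb'))
P=lambda x,y:(205+(x+.5)/4-.5,60+(y+.5)/4-.5)
for p in [(28,206),(145,181),(681,52),(357,128),(435,112),(395,115)]: print("edge",atz(f1,P(*p),.13,o1).round(4))
P=lambda x,y:(270+(x+.5)/4-.5,240+(y+.5)/4-.5)
for n,p,z in [("grip front l",(273,240),.185),("grip front r",(321,234),.185),("back l",(334,495),.185),("back r",(379,487),.185),("mid l",(299,325),.185),("mid r",(350,317),.185),("base l",(270,215),.14)]: print(n,atz(f1,P(*p),z,o1).round(4))
```

```text
mat [(482.32342529296875, 153.48037719726562), 55.785369873046875] ((482.3763122558594, 153.89453125), (109.27848815917969, 110.03451538085938), 121.02713012695312)
rim [0.5155 0.3337 0.085 ]
htop_end [0.532 0.405 0.077]
spout [0.5044 0.2813 0.085 ]
edge [ 0.4064 -0.0271  0.13  ]
edge [ 0.4356 -0.0271  0.13  ]
edge [ 0.5669 -0.0241  0.13  ]
edge [ 0.4884 -0.0255  0.13  ]
edge [ 0.5074 -0.0257  0.13  ]
edge [ 0.4979 -0.0244  0.13  ]
grip front l [ 0.4907 -0.2214  0.185 ]
grip front r [ 0.5021 -0.2221  0.185 ]
back l [ 0.4942 -0.2946  0.185 ]
back r [ 0.5056 -0.2945  0.185 ]
mid l [ 0.4932 -0.2452  0.185 ]
mid r [ 0.5056 -0.2455  0.185 ]
base l [ 0.4937 -0.2399  0.14  ]
```

View pics/w2a.png

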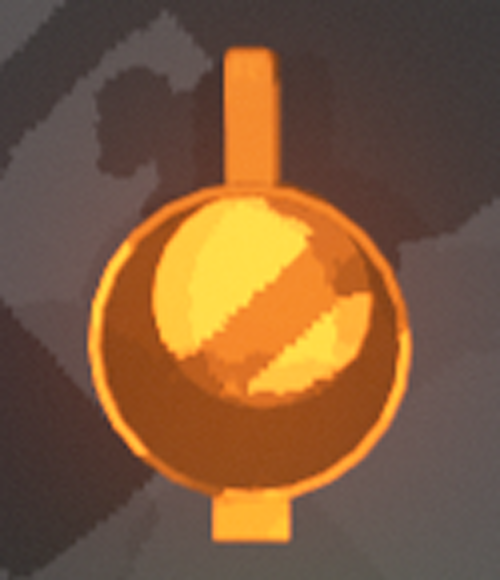

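Run:
```python
from h import *
import pickle
o,f=pickle.load(open('w2.pkl','rb'));o1,f1=pickle.load(open('w1.pkl','rb'))
s=manip.grab_frame("scene")
def tri(fa,pa,oa,fb,pb,ob):
    A=[cam(g)@np.hstack([ext(g,q)[0],ext(g,q)[1][:,None]]) for g,q in((fa,oa),(fb,ob))]
    X=cv2.triangulatePoints(A[0],A[1],np.array(pa,float).reshape(2,1),np.array(pb,float).reshape(2,1));return (X[:3]/X[3]).ravel().round(4)
print("rim",tri(f,(262,175),o,s,(361.6,289.3),None))
print("gripfront top",tri(f1,(350.8,320),o1,s,(200+142/3.3,115+75/4),None))
print("line l2",tri(f1,(287.5,273.5),o1,s,(200+217/3.3,115+117/4),None))
go(.5308,.4012,.13,-12.3)
```

```text
rim [0.5136 0.3331 0.0707]
gripfront top [ 0.4986 -0.2443  0.1825]
line l2 [ 0.4434 -0.2055  0.1355]
d(tool) frac [-0.0603 -0.2313  0.7066] dist 0.224 turn 0.0023 (-0.4 deg)
```

```bash
python3 -m crank '[[0,-0.06,-0.23,0.3,0.002],[0,-0.06,-0.23,0.3,0.002],[0,-0.06,-0.23,0.7,0.002],[0,-0.06,-0.23,0.7,0.002],[0,-0.06,-0.23,0.7,0.002],[0,-0.06,-0.23,0.7,0.002],[0,-0.06,-0.23,0.7,0.002]]'
python3 -c "
from h import *
o=manip.get_obs();f=manip.grab_frame('wrist');save(f,'w3.png');print(o['tool_pos'],o['eef_rot'],np.abs(o['joint_vel']).max())
go(.5308,.4012,.052,-12.3)
for z,n in((.077,'end'),(.077,'c')):
  pass
print(proj(f,o['tool_pos'],o))"
```

```text
clock: 4.9
tool_pos: [0.5302, 0.4017, 0.132]
eef_rot: [-180.0, -0.1, -12.2]
ft_force: [0.3, 0.5, 0.9]
width: 0.998
[0.53022334 0.4017082  0.13198639] [-1.79959901e+02 -5.39514009e-02 -1.21701619e+01] 3.6382804361003576
d(tool) frac [-0.0005  0.0049  0.2733] dist 0.082 turn 0.0008 (-0.1 deg)
[278.44051424 291.32125255]
```

View pics/w3.png

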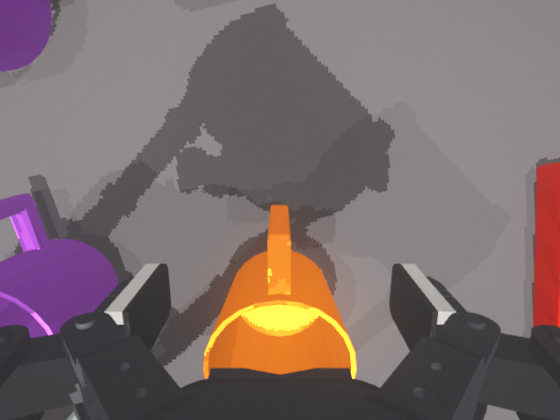

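```bash
python3 -m crank '[[0,0,0.005,0.14,0],[0,0,0.005,0.27,0],[0,0,0.005,0.27,0],[0,0,0.005,0.27,0]]'
python3 -c "
from h import *
o=manip.get_obs();f=manip.grab_frame('wrist');save(f,'w4.png');print(o['tool_pos'],o['eef_rot'],np.abs(o['joint_vel']).max())
o2=dict(o,tool_pos=np.array([.5302,.4017,.132]))
print(atz(f,(279,207),.015,o2),atz(f,(279,237),.077,o2))
"
```

```text
clock: 5.35
tool_pos: [0.5303, 0.4015, 0.0522]
eef_rot: [-179.9, -0.1, -12.1]
ft_force: [1.9, 1.1, 0.2]
width: 1.001
[0.53034076 0.40150194 0.05222267] [-1.79888243e+02 -1.09285997e-01 -1.21162860e+01] 2.471932670956664
[0.53066338 0.40339826 0.015     ] [0.53079272 0.40370302 0.077     ]
```

View pics/w4.png

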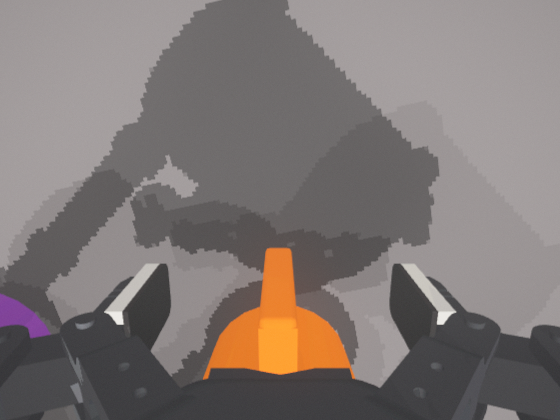

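The bar stands centred between the open pads at u = 279. Next I close the gripper on it.

```bash
python3 -m crank '[[1,0,0.007,0,0],[1,0,0.007,0,0],[1,0,0.007,0,0],[1,0,0.007,0,0],[1,0,0.007,0,0],[1,0,0.007,0,0],[1,0,0.007,0,0],[1,0,0.007,0,0]]' 60
python3 -m crank '[[1,0,0,-0.05,0],[1,0,0,-0.1,0],[1,0,0,-0.1,0],[1,0,0,-0.1,0]]'
python3 -c "
from h import *
o=manip.get_obs();f=manip.grab_frame('scene');save(f,'s5.png');print(o['tool_pos'],o['eef_rot'],o['width'],o['ft_force'])
cv2.imwrite('pics/s5c.png',cv2.resize(f['img'][200:340,280:480,::-1],None,fx=4,fy=4)[:600])
"
```

```text
clock: 6.2
tool_pos: [0.529, 0.3993, 0.0495]
eef_rot: [-180.0, -0.0, -12.1]
ft_force: [-0.8, 0.3, 1.3]
width: 0.13
clock: 6.6
tool_pos: [0.5293, 0.3995, 0.0805]
eef_rot: [-179.9, -0.1, -12.1]
ft_force: [-0.0, -0.2, -2.1]
width: 0.13
[0.52932173 0.39952218 0.08051996] [-1.79912105e+02 -8.10383745e-02 -1.20905785e+01] 0.12988813224331644 [-0.01728441 -0.21230363 -2.11683181]
```

View pics/s5c.png

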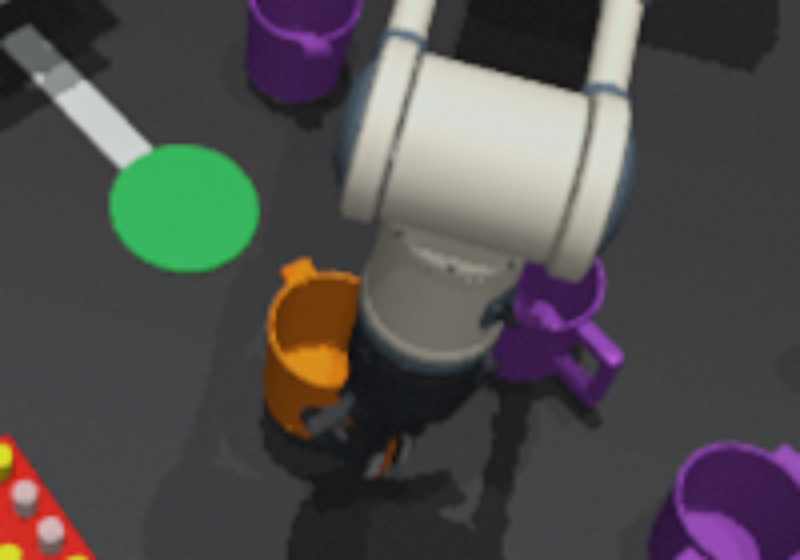

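```bash
python3 -c "
from h import *
go(.4958,.2193,.095)"
```

```text
d(tool) frac [ 0.0177  0.6096 -0.052 ] dist 0.184
```

```bash
python3 -m crank '[[1,0.002,0.06,-0.05,0],[1,0.005,0.16,-0.05,0],[1,0.008,0.26,-0.05,0],[1,0.01,0.36,-0.05,0],[1,0.013,0.46,-0.05,0],[1,0.016,0.55,-0.05,0],[1,0.018,0.61,-0.05,0],[1,0.018,0.61,-0.05,0]]'
python3 -c "
from h import *
o=manip.get_obs();print(o['tool_pos'],o['eef_rot'],o['width'],o['ft_force'],np.abs(o['joint_vel']).max())
f=manip.grab_frame('wrist');save(f,'w6.png');t=manip.grab_frame('top')
cv2.imwrite('pics/t6.png',cv2.resize(t['img'][180:290,140:290,::-1],None,fx=5,fy=5,interpolation=2))
go(.4958,.2193,.056,-12.1)"
```

```text
clock: 7.45
tool_pos: [0.4955, 0.2172, 0.0938]
eef_rot: [179.9, 0.0, -12.2]
ft_force: [1.0, 0.9, -2.7]
width: 0.129
[0.49547724 0.21721996 0.09383494] [ 1.79946673e+02  3.33659879e-02 -1.22185458e+01] 0.12916311331386895 [ 0.95356474  0.90772698 -2.65538444] 2.009107248224234
d(tool) frac [-1.000e-04  0.000e+00  1.271e-01] dist 0.038 turn -0.0001 (0.0 deg)
```

View pics/t6.png

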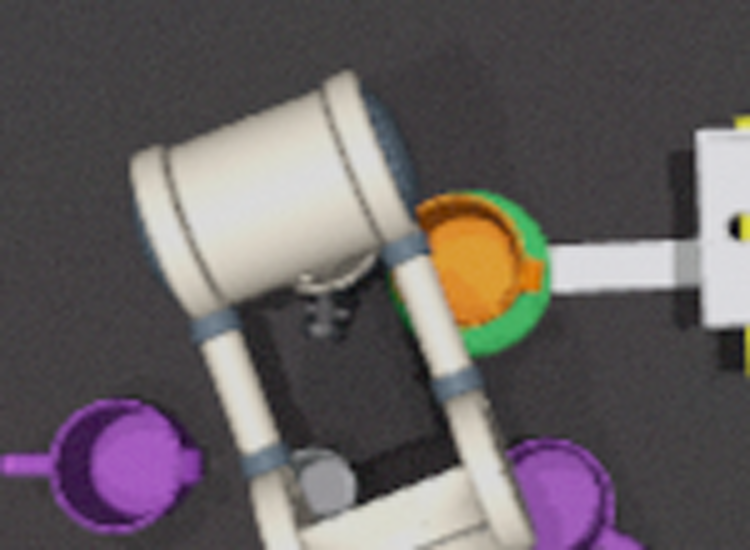

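View pics/w6.png

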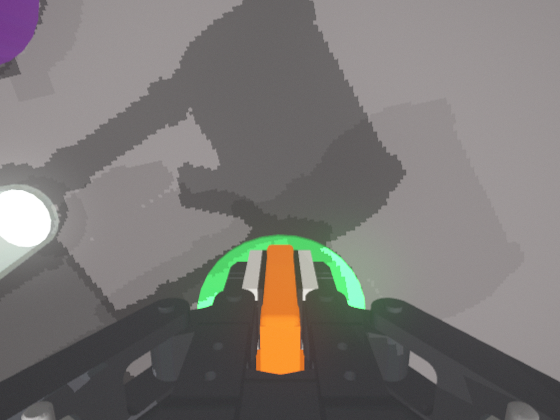

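```bash
python3 -m crank '[[1,0,0,0.05,0],[1,0,0,0.1,0],[1,0,0,0.127,0],[1,0,0,0.127,0],[1,0,0,0.127,0]]'
python3 -m crank '[[1,0,0,0.005,0],[1,0,0,0.005,0],[1,0,0,0.005,0]]'
python3 -m crank '[[1,0,0,0.005,0],[1,0,0,0.005,0],[1,0,0,0.005,0]]'
python3 -c "
from h import *
t=manip.grab_frame('scene')
cv2.imwrite('pics/s7.png',cv2.resize(t['img'][190:300,280:430,::-1],None,fx=5,fy=5,interpolation=2))"
```

```text
clock: 8.05
tool_pos: [0.4955, 0.2192, 0.0556]
eef_rot: [180.0, 0.1, -12.1]
ft_force: [0.5, -0.7, -1.8]
width: 0.126
clock: 8.35
tool_pos: [0.4959, 0.2191, 0.0549]
eef_rot: [-180.0, -0.0, -12.1]
ft_force: [0.1, 0.8, -2.4]
width: 0.126
clock: 8.65
tool_pos: [0.4958, 0.2191, 0.0532]
eef_rot: [180.0, 0.0, -12.1]
ft_force: [1.6, -0.3, -1.7]
width: 0.131
```

View pics/s7.png

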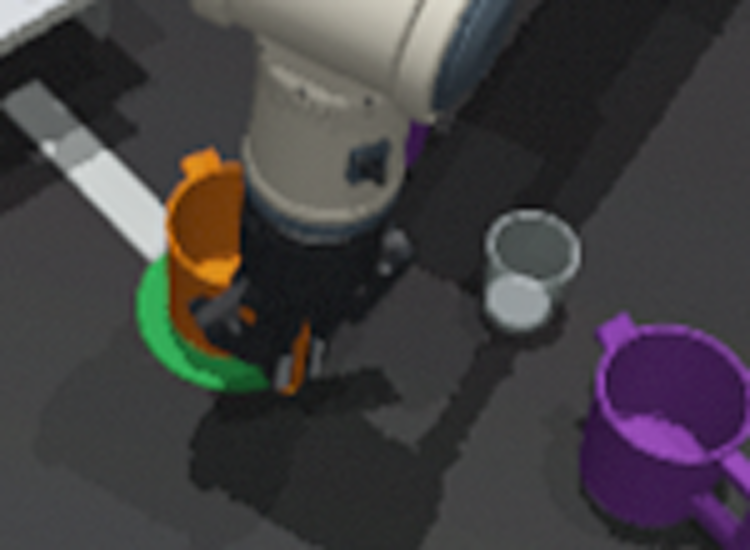

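```bash
python3 -m crank '[[1,0,0,0.004,0],[1,0,0,0.004,0],[1,0,0,0.004,0]]'
python3 -m crank '[[1,0,0,0.004,0],[1,0,0,0.004,0],[1,0,0,0.004,0]]'
```

```text
clock: 9.0
tool_pos: [0.496, 0.2192, 0.0525]
eef_rot: [-180.0, -0.0, -12.1]
ft_force: [-1.4, -0.1, 0.9]
width: 0.131
clock: 9.3
tool_pos: [0.4962, 0.2193, 0.0524]
eef_rot: [-180.0, -0.1, -12.1]
ft_force: [-3.5, 1.2, 7.4]
width: 0.129
```

```bash
python3 -m crank '[[0.6,0,0,-0.002,0],[0.6,0,0,-0.002,0],[0.3,0,0,-0.002,0],[0,0,0,-0.002,0],[0,0,0,-0.002,0],[0,0,0,-0.002,0]]'
python3 -m crank '[[0,0,0,-0.05,0],[0,0,0,-0.15,0],[0,0,0,-0.3,0],[0,0,-0.05,-0.5,0],[0,0,-0.1,-0.7,0],[0,0,-0.1,-0.7,0],[0,0,-0.1,-0.7,0]]'
python3 -c "
from h import *
import pickle
o=manip.get_obs();f=manip.grab_frame('wrist');save(f,'w8.png');t=manip.grab_frame('top');pickle.dump((o,f,t),open('w8.pkl','wb'))
cv2.imwrite('pics/t8.png',cv2.resize(t['img'][180:290,140:290,::-1],None,fx=5,fy=5,interpolation=2))
go(.40,.06,.30,0)"
```

```text
clock: 9.9
tool_pos: [0.4958, 0.2191, 0.0512]
eef_rot: [180.0, 0.0, -12.1]
ft_force: [-0.4, -1.0, -0.1]
width: 1.002
clock: 10.6
tool_pos: [0.5032, 0.2496, 0.2683]
eef_rot: [-179.7, -0.5, -12.0]
ft_force: [-0.6, -0.2, 0.2]
width: 1.003
d(tool) frac [-0.2014  0.6856 -0.1265] dist 0.218 turn -0.0671 (12.1 deg)
```

View pics/w8.png

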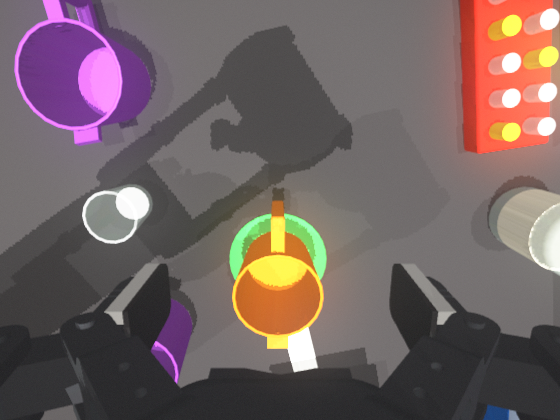

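View pics/t8.png

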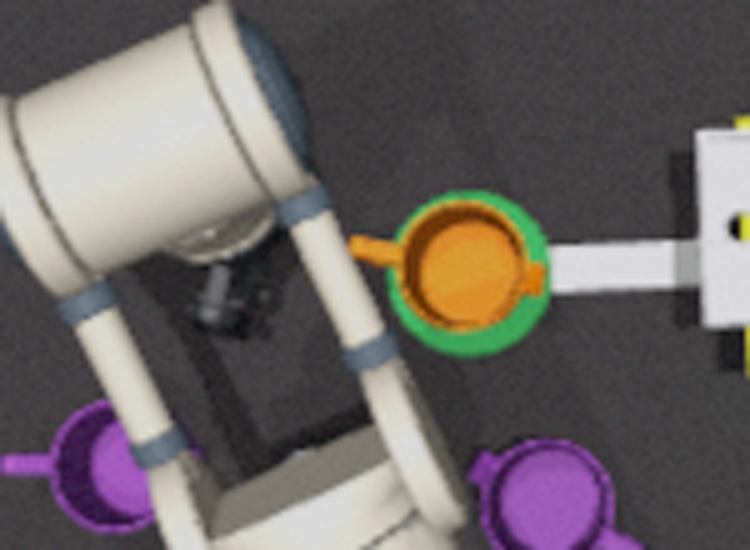

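The jug stands upright on the mat and is released. Its rim is centred at wrist (278,295) and its handle points outward. Next I compare its axis with the mat centre.

Run:
```python
from h import *
import pickle
o,f,t=pickle.load(open('w8.pkl','rb'))
print("wrist rim",atz(f,(278,296),.088,o).round(4))
P=lambda x,y:(140+(x+.5)/5-.5,180+(y+.5)/5-.5)
print("top rim",atz(t,P(465,266),.088).round(4),"mat",atz(t,P(469,273),.003).round(4))
go(.48,-.04,.30,1)
```

```text
wrist rim [0.4827 0.1532 0.088 ]
top rim [0.4812 0.1497 0.088 ] mat [0.4824 0.1538 0.003 ]
d(tool) frac [ 0.1291  0.9558 -0.1263] dist 0.292 turn -0.0727 (13.1 deg)
```

```bash
python3 -m crank '[[0,0.02,0.1,-0.13,-0.07],[0,0.13,0.95,-0.13,-0.07],[0,0.13,0.95,-0.13,-0.07],[0,0.13,0.95,-0.13,-0.07],[0,0.13,0.95,-0.13,-0.07],[0,0.13,0.95,-0.13,-0.07],[0,0.13,0.95,-0.13,-0.07],[0,0.13,0.95,-0.13,-0.07]]'
python3 -c "
from h import *
go(.4997,-.270,.26,.6)"
```

```text
clock: 11.5
tool_pos: [0.4798, -0.0399, 0.2986]
eef_rot: [-180.0, 0.2, 0.3]
ft_force: [-0.8, 0.4, 0.1]
width: 1.002
d(tool) frac [0.0626 0.7674 0.1281] dist 0.234 turn -0.0017 (0.3 deg)
```

```bash
python3 -m crank '[[0,0.063,0.767,0,-0.002],[0,0.063,0.767,0,-0.002],[0,0.063,0.767,0,-0.002],[0,0.063,0.767,0.05,-0.002],[0,0.063,0.767,0.128,-0.002],[0,0.063,0.767,0.128,-0.002],[0,0.063,0.767,0.128,-0.002]]'
python3 -c "
from h import *
import pickle
o=manip.get_obs();f=manip.grab_frame('wrist');save(f,'w9.png');pickle.dump((o,f),open('w9.pkl','wb'));print(o['tool_pos'],o['eef_rot'],np.abs(o['joint_vel']).max())
h=cv2.cvtColor(f['img'],cv2.COLOR_RGB2HSV);m=cv2.inRange(h,np.array((0,150,80)),np.array((6,255,255)));ys,xs=np.nonzero(m)
w=np.array([atz(f,p,.14,o) for p in zip(xs,ys)])[:,:2]
v=cv2.fitLine((w*1000).astype(np.float32),2,0,.01,.01).ravel();print('line',w.mean(0).round(4),w.min(0).round(4),w.max(0).round(4),np.degrees(np.arctan2(v[1],v[0])))
go(.4997,-.270,.171,.6)"
```

```text
clock: 12.2
tool_pos: [0.5016, -0.267, 0.2597]
eef_rot: [-179.8, 0.2, 0.9]
ft_force: [0.5, 0.4, 0.6]
width: 1.005
[ 0.5016408  -0.2670499   0.25969075] [-179.81861797    0.19943166    0.90532135] 2.299132825122578
line [ 0.4992 -0.2049] [ 0.4446 -0.2077] [ 0.553  -0.2019] 0.31655183
d(tool) frac [-0.0075  0.0114  0.3015] dist 0.091 turn 0.0020 (-0.4 deg)
```

View pics/w9.png

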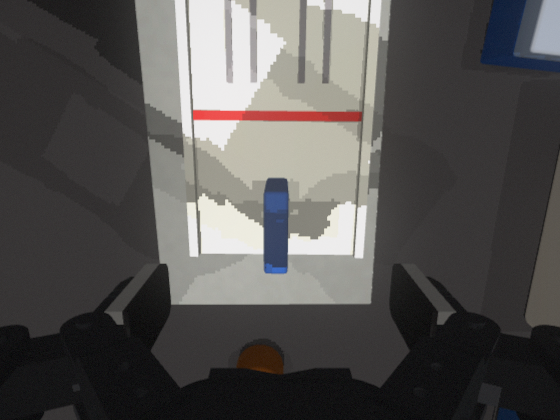

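```bash
python3 -m crank '[[0,-0.007,0.011,0.1,0.002],[0,-0.007,0.011,0.2,0.002],[0,-0.007,0.011,0.28,0.002],[0,-0.007,0.011,0.3,0.002],[0,-0.007,0.011,0.3,0.002],[0,-0.007,0.011,0.3,0.002]]'
python3 -c "
from h import *
o=manip.get_obs();f=manip.grab_frame('wrist');save(f,'w10.png');print(o['tool_pos'],o['eef_rot'],o['ft_force'])
go(.4997,-.270,.171,.6)"
```

```text
clock: 12.85
tool_pos: [0.5004, -0.2712, 0.1744]
eef_rot: [179.9, -0.2, 0.6]
ft_force: [0.6, 0.5, 0.5]
width: 1.005
[ 0.50037506 -0.27121032  0.17441364] [ 1.79904275e+02 -1.64965703e-01  5.81241226e-01] [0.63701497 0.46093377 0.4936448 ]
d(tool) frac [-0.0024 -0.0051  0.0121] dist 0.004 turn -0.0002 (0.0 deg)
```

View pics/w10.png

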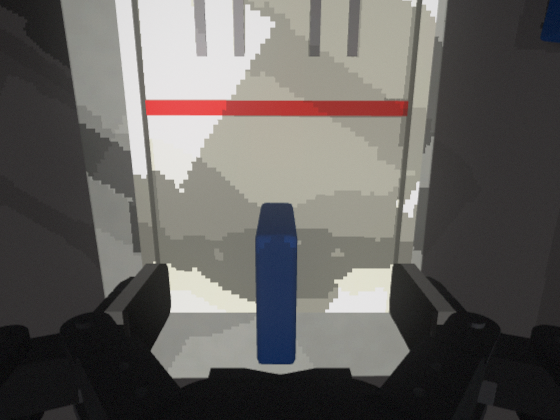

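The grip stands centred between the open pads at u = 277. Next I close on it.

```bash
python3 -m crank '[[1,-0.003,-0.003,0.01,0],[1,-0.003,-0.003,0.01,0],[1,-0.003,-0.003,0.01,0],[1,-0.003,-0.003,0.01,0],[1,-0.003,-0.003,0.01,0],[1,-0.003,-0.003,0.01,0],[1,-0.003,-0.003,0.01,0],[1,-0.003,-0.003,0.01,0]]' 90
python3 - <<'E'
from h import *
import pickle
o=manip.get_obs();f=manip.grab_frame('wrist');save(f,'w11.png');pickle.dump((o,f),open('w11.pkl','wb'));print(o['tool_pos'],o['eef_rot'],o['ft_force'],o['torque'])
h=cv2.cvtColor(f['img'],cv2.COLOR_RGB2HSV);m=cv2.inRange(h,np.array((0,150,80)),np.array((6,255,255)));ys,xs=np.nonzero(m)
w=np.array([atz(f,p,.14,o) for p in zip(xs,ys)])[:,:2]
v=cv2.fitLine((w*1000).astype(np.float32),2,0,.01,.01).ravel();print('line',w.mean(0).round(4),w.min(0).round(4),w.max(0).round(4),np.degrees(np.arctan2(v[1],v[0])))
E
```

```text
clock: 13.7
tool_pos: [0.4987, -0.2709, 0.1693]
eef_rot: [180.0, -0.0, 0.5]
ft_force: [0.7, 0.0, 1.6]
width: 0.154
[ 0.49866739 -0.27091934  0.16928549] [ 1.79976676e+02 -3.19855023e-02  5.00440962e-01] [0.74003838 0.04104592 1.57578039] [ 0.0111448  -0.02187784 -0.09729668]
line [ 0.4994 -0.2049] [ 0.4441 -0.2078] [ 0.5534 -0.2019] 0.33665872
```

View pics/w11.png

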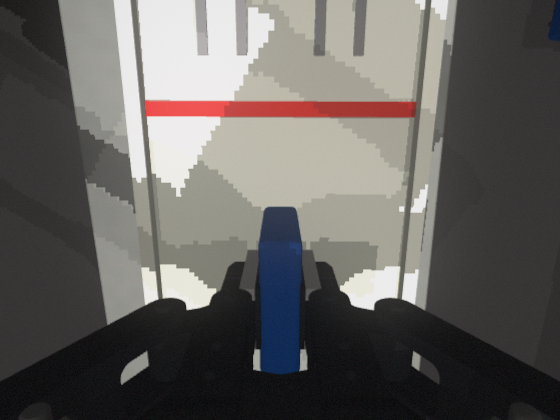

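```bash
python3 -m crank '[[1,0,-0.02,0.002,0],[1,-0.001,-0.06,0.003,0],[1,-0.002,-0.11,0.003,0],[1,-0.003,-0.16,0.003,0],[1,-0.003,-0.21,0.003,0],[1,-0.004,-0.25,0.003,0],[1,-0.004,-0.27,0.003,0],[1,-0.004,-0.27,0.003,0]]'
python3 - <<'E'
from h import *
o=manip.get_obs();f=manip.grab_frame('scene');save(f,'s12.png');print(o['tool_pos'],o['eef_rot'],o['ft_force'],o['torque'])
cv2.imwrite('pics/s12c.png',cv2.resize(f['img'][110:300,190:400,::-1],None,fx=3,fy=3,interpolation=2))
E
```

```text
clock: 14.55
tool_pos: [0.4968, -0.1889, 0.1692]
eef_rot: [180.0, -0.1, 0.6]
ft_force: [-2.0, 0.6, 7.2]
width: 0.151
[ 0.49682374 -0.1888639   0.16923487] [ 1.79982111e+02 -8.06924947e-02  5.72220229e-01] [-1.98588413  0.5564265   7.24811469] [0.1632068  0.21477733 0.00263682]
```

View pics/s12c.png

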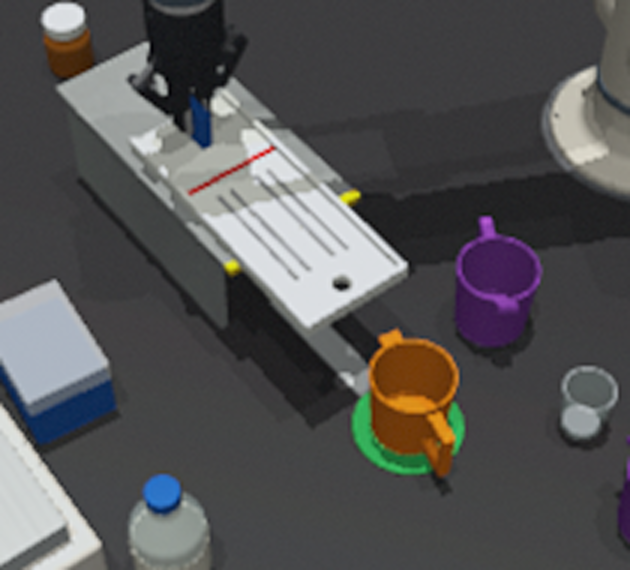

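The board is level and partly slid out, and the jug still stands on the mat.

```bash
python3 -m crank '[[1,0,-0.02,0,-0.001],[1,-0.001,-0.06,0,-0.002],[1,-0.002,-0.11,0,-0.003],[1,-0.003,-0.16,0,-0.003],[1,-0.003,-0.21,0,-0.003],[1,-0.004,-0.25,0,-0.003],[1,-0.004,-0.28,0,-0.003],[1,-0.004,-0.28,0,-0.003]]'
python3 - <<'E'
from h import *
import pickle
o=manip.get_obs();f=manip.grab_frame('wrist');save(f,'w13.png');pickle.dump((o,f),open('w13.pkl','wb'));print(o['tool_pos'],o['eef_rot'],o['ft_force'],o['torque'])
h=cv2.cvtColor(f['img'],cv2.COLOR_RGB2HSV);m=cv2.inRange(h,np.array((0,150,80)),np.array((6,255,255)));ys,xs=np.nonzero(m)
w=np.array([atz(f,p,.14,o) for p in zip(xs,ys)])[:,:2]
v=cv2.fitLine((w*1000).astype(np.float32),2,0,.01,.01).ravel();print('line',w.mean(0).round(4),w.min(0).round(4),w.max(0).round(4),np.degrees(np.arctan2(v[1],v[0])))
E
```

```text
clock: 15.4
tool_pos: [0.4949, -0.1048, 0.1692]
eef_rot: [180.0, -0.1, 1.1]
ft_force: [0.3, 1.4, 6.2]
width: 0.156
[ 0.49487722 -0.1048113   0.1692041 ] [ 1.79988690e+02 -9.18567618e-02  1.12052473e+00] [0.31257593 1.42389985 6.15618048] [ 0.15013823  0.16576002 -0.05466238]
line [ 0.4945 -0.0388] [ 0.4395 -0.0423] [ 0.5488 -0.0352] 0.9434746
```

View pics/w13.png

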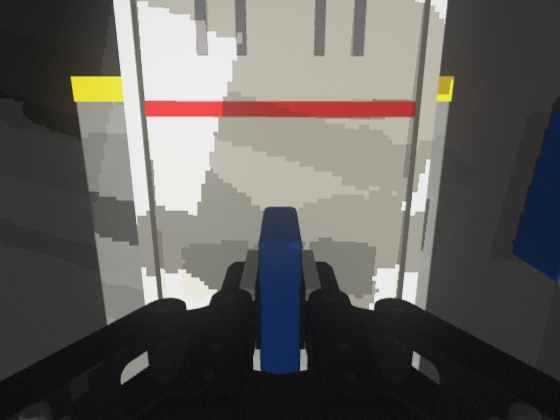

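```bash
cat > ed.py <<'E'
from h import *
import pickle,sys
o=manip.get_obs();f=manip.grab_frame('wrist');save(f,sys.argv[1])
h=cv2.cvtColor(f['img'],cv2.COLOR_RGB2HSV)
m=cv2.inRange(h,np.array((0,150,80)),np.array((6,255,255)));ys,xs=np.nonzero(m);k=ys<200
w=np.array([atz(f,p,.14,o) for p in zip(xs[k],ys[k])])
print("line",w.mean(0).round(4))
y=cv2.inRange(h,np.array((20,170,80)),np.array((36,255,255)))
for a,b in((60,122),(436,470)):
    tops=[];bots=[]
    for u in range(a,b):
        r=np.nonzero(y[:150,u])[0]
        if len(r)>10: tops.append((u,r.min()-.5));bots.append((u,r.max()+.5))
    if tops:
        T=np.median([atz(f,p,.13,o) for p in tops],axis=0);B=np.median([atz(f,p,.13,o) for p in bots],axis=0);print(len(tops),"edge outer",T.round(4),"inner",B.round(4))
print(o['tool_pos'],o['eef_rot'],o['ft_force'])
E
python3 ed.py w14.png
```

```text
line [ 0.4947 -0.0388  0.14  ]
50 edge outer [ 0.4167 -0.0269  0.13  ] inner [ 0.4156 -0.0369  0.13  ]
14 edge outer [ 0.5639 -0.0244  0.13  ] inner [ 0.5652 -0.0341  0.13  ]
[ 0.49487673 -0.1047962   0.16923028] [-1.79976121e+02 -8.82420591e-02  1.12331044e+00] [-0.13713121  0.97561484  5.92283535]
```

```bash
python3 -m crank '[[1,0,-0.012,0,0],[1,0,-0.028,0,0],[1,0,-0.04,0,0],[1,0,-0.044,0,0],[1,0,-0.044,0,0],[1,0,-0.044,0,0]]'; python3 ed.py w15.png
```

```text
clock: 16.1
tool_pos: [0.4947, -0.0933, 0.1693]
eef_rot: [179.9, -0.1, 1.0]
ft_force: [-0.3, -4.5, 5.9]
width: 0.148
line [ 0.4949 -0.0274  0.14  ]
46 edge outer [ 0.4162 -0.0271  0.13  ] inner [ 0.4151 -0.0371  0.13  ]
13 edge outer [ 0.5638 -0.0245  0.13  ] inner [ 0.5651 -0.0341  0.13  ]
[ 0.49467731 -0.09330126  0.16933255] [ 1.79871895e+02 -1.00839945e-01  1.02937484e+00] [-0.26924402 -4.51082943  5.8536584 ]
```

View pics/w15.png

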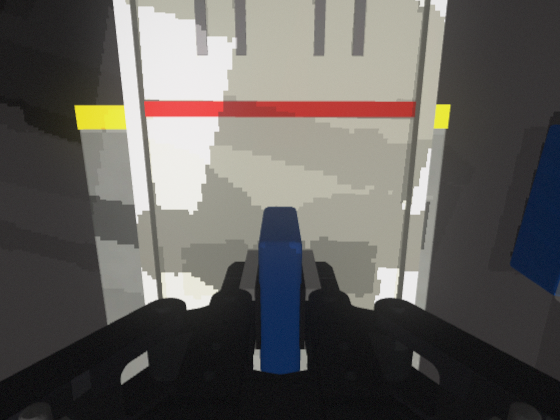

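```bash
python3 -m crank '[[1,0,-0.003,0,0],[1,0,-0.006,0,0],[1,0,-0.006,0,0],[1,0,-0.006,0,0],[1,0,-0.006,0,0]]'; python3 ed.py w16.png
python3 - <<'E'
from h import *
f=manip.grab_frame('scene');t=manip.grab_frame('top')
a=cv2.resize(f['img'][110:310,200:400,::-1],None,fx=2.8,fy=2.8,interpolation=2)
b=cv2.resize(t['img'][180:270,140:400,::-1],None,fx=3,fy=3,interpolation=2)
cv2.imwrite('pics/s16.png',a);cv2.imwrite('pics/t16.png',b)
E
```

```text
clock: 16.65
tool_pos: [0.4946, -0.0918, 0.1694]
eef_rot: [179.8, -0.1, 1.0]
ft_force: [0.5, -5.9, 5.7]
width: 0.15
line [ 0.4945 -0.0258  0.14  ]
46 edge outer [ 0.416  -0.0272  0.13  ] inner [ 0.4149 -0.0371  0.13  ]
13 edge outer [ 0.564  -0.0242  0.13  ] inner [ 0.5653 -0.0339  0.13  ]
[ 0.49464974 -0.09177456  0.16940894] [ 1.79846424e+02 -1.05777376e-01  1.00762008e+00] [ 0.52341691 -5.89221878  5.7445354 ]
```

View pics/s16.png

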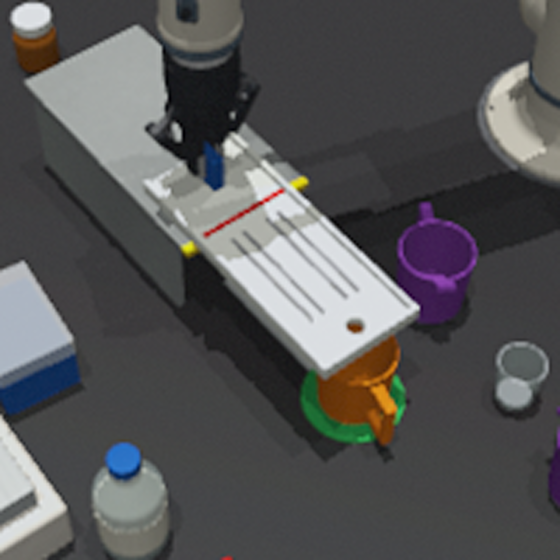

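View pics/t16.png

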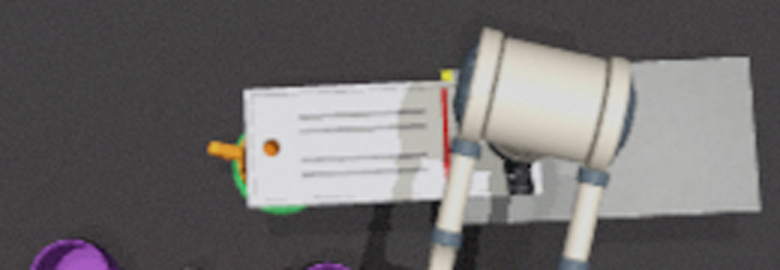

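```bash
python3 -m crank '[[1,0,0,0.003,0],[1,0,0,0.003,0],[1,0,0,0.003,0],[1,0,0,0.003,0],[1,0,0,0.003,0],[1,0,0,0.003,0]]'; python3 ed.py w17.png
```

```text
clock: 17.4
tool_pos: [0.4947, -0.0919, 0.1693]
eef_rot: [179.8, -0.1, 1.0]
ft_force: [-2.1, -6.1, 9.2]
width: 0.153
line [ 0.494  -0.0259  0.14  ]
46 edge outer [ 0.4162 -0.0271  0.13  ] inner [ 0.4151 -0.0369  0.13  ]
13 edge outer [ 0.564  -0.0243  0.13  ] inner [ 0.5653 -0.034   0.13  ]
[ 0.49465505 -0.09185269  0.16928264] [ 1.79833399e+02 -1.38672155e-01  1.00324613e+00] [-2.09408382 -6.13894184  9.16583773]
```

```bash
python3 -c "
from rig import manip
print(manip.finish_job())
"
```

```text
the job is handed in; nothing more can be done
None
```

I set up the draining station and handed the job in at about 17.4 s of the 59 s allowed. No verdict came back.

- **Jug:** I picked up the orange jug by its handle, stood it upright on the green mat and let go. The wrist camera put its axis within 1 mm of the mat centre, while the top camera put it about 4 mm off. I took those as agreeing within calibration.
- **Board:** I gripped the blue grip and slid the board about 179 mm straight out along the riser, turning it about 0.6° so the red line is parallel to the edge. The last wrist view put the red line 0.3 mm from the riser edge.
- **Hole over the jug:** the scene and top views show orange through the drain hole. The hole is about 1 cm to one side of the jug's axis, because the board started off-centre on the riser. That is still well inside the mouth.
- **At hand-in:** the gripper was still holding the tail level with about 9 N of downward press. Tool tilt was under 0.2°.
- **Other objects:** I did not touch any of the others, and nothing looked moved in the later pictures.
- **Failed check:** one rough two-view estimate of the jug's rim height gave 71 mm against the stated 85 mm. I put that down to a badly picked pixel, and the grasp and placing contact heights fitted the stated sizes.

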